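# Clear up the jar labeller after a run

## Task

The labelling run is over, so clear the station: first take the amber bottle that was left on the turntable and stand it on its white mat, then lift every tipped jar off the free-wheeling turntable and put it in the red reject tray, and stand all the labelled jars from the machine's catch tray upright in the grey tote. Set things down rather than dropping them, do not tip the bottle over, leave the standing jars standing on the turntable, and leave the other things on the bench where they are.

Things in the scene. Friction and masses are not known exactly. Their poses are not given: they have to be found in the camera images.
- turntable: Round aluminium turntable standing on the bench beside or in front of the tote (the two may swap places). Its platter is 250 mm across with a rim at radius 125 mm that stands 6 mm above the platter top; it free-wheels at the lightest push, has no motor and no stop, and coasts to rest in a few seconds. Origin at bench height on the spin axis; the platter top lies 38 mm above it. This entry is the fixed foot and does not turn.
- bottle: Amber reagent bottle with a blue screw cap, about 0.38 kg, left standing near the middle of the turntable. Origin at the centre of its foot, z up its axis. Body 67 mm across up to 90 mm, shoulder and 41 mm neck from 90 to 114 mm, blue cap 45 mm across from 114 to 140 mm (the top). Easily taken by the cap from above.
- bottle_mat: White square mat, the bottle's place: 110 x 110 mm, 3 mm thick, fixed to the bench. Origin at bench height under its centre.
- reject_tray: Red reject tray, fixed: outside 110 (x) x 190 (y) x 25 mm high, walls 4 mm, floor 4 mm thick. Origin under its centre at bench height.
- tote: Grey open tote, fixed: outside 230 (x) x 180 (y) x 70 mm high, walls 5 mm, floor 5 mm thick. Origin under its centre at bench height, axes along its sides. Starts empty.
- labeller: Labelling machine at the right. Origin at bench height under the centre of its fixed catch tray: outside 180 (x) x 270 (y) x 20 mm high, walls and floor 4 mm. A chute, 103 mm wide, rises from the tray's -y wall (own axes; 34 mm high there) to 84 mm high 295 mm from the tray's centre, its side rails 20 mm higher. From 290 mm on stands the casing, 125 to 290 mm high.
- tipped_1: Tipped, unlabelled jar lying on its side on the turntable, or absent (None). A square white plastic sample jar with a round red screw cap: body 48 x 48 x 50 mm, cap 40 mm across and 16 mm high, 70 mm from foot to cap top, about 0.1 kg. Origin at the jar's geometric centre, 24 mm above what it lies on (its centre of mass is within 6 mm of it, towards the foot); its own x axis points from foot to cap and is level while it lies. One or two are present.
- tipped_2: Tipped, unlabelled jar lying on its side on the turntable, or absent (None). A square white plastic sample jar with a round red screw cap: body 48 x 48 x 50 mm, cap 40 mm across and 16 mm high, 70 mm from foot to cap top, about 0.1 kg. Origin at the jar's geometric centre, 24 mm above what it lies on (its centre of mass is within 6 mm of it, towards the foot); its own x axis points from foot to cap and is level while it lies. One or two are present.
- labelled_1: Labelled jar (broad blue label) standing in the catch tray, or absent (None). A square white plastic sample jar with a round red screw cap: body 48 x 48 x 50 mm, cap 40 mm across and 16 mm high, 70 mm from foot to cap top, about 0.1 kg. Origin at the jar's geometric centre, 35 mm above what it stands on; z points from foot to cap, x and y square to the flat sides. Three or four are present.
- labelled_2: Labelled jar (broad blue label) standing in the catch tray, or absent (None). A square white plastic sample jar with a round red screw cap: body 48 x 48 x 50 mm, cap 40 mm across and 16 mm high, 70 mm from foot to cap top, about 0.1 kg. Origin at the jar's geometric centre, 35 mm above what it stands on; z points from foot to cap, x and y square to the flat sides. Three or four are present.
- labelled_3: Labelled jar (broad blue label) standing in the catch tray, or absent (None). A square white plastic sample jar with a round red screw cap: body 48 x 48 x 50 mm, cap 40 mm across and 16 mm high, 70 mm from foot to cap top, about 0.1 kg. Origin at the jar's geometric centre, 35 mm above what it stands on; z points from foot to cap, x and y square to the flat sides. Three or four are present.
- labelled_4: Labelled jar (broad blue label) standing in the catch tray, or absent (None). A square white plastic sample jar with a round red screw cap: body 48 x 48 x 50 mm, cap 40 mm across and 16 mm high, 70 mm from foot to cap top, about 0.1 kg. Origin at the jar's geometric centre, 35 mm above what it stands on; z points from foot to cap, x and y square to the flat sides. Three or four are present.
- standing_1: Unlabelled jar standing upright on the turntable, to be left standing there (it may ride round with the platter). A square white plastic sample jar with a round red screw cap: body 48 x 48 x 50 mm, cap 40 mm across and 16 mm high, 70 mm from foot to cap top, about 0.1 kg. Origin at the geometric centre, 35 mm above what it stands on, z up, x and y square to the flat sides.
- standing_2: Unlabelled jar standing upright on the turntable, to be left standing there (it may ride round with the platter). A square white plastic sample jar with a round red screw cap: body 48 x 48 x 50 mm, cap 40 mm across and 16 mm high, 70 mm from foot to cap top, about 0.1 kg. Origin at the geometric centre, 35 mm above what it stands on, z up, x and y square to the flat sides.
- tube_rack: Bystander: purple microtube rack 60 x 130 x 37 mm; origin under its centre.
- tip_box: Bystander: green pipette tip box with clear lid, 87 x 122 x 73 mm; origin under its centre.
- label_roll: Bystander: spare roll of labels lying flat, 96 mm across, 40 mm high; origin under its centre.
- marker: Bystander: marker pen with a blue cap lying on the bench, 135 mm long along its x, 13 mm thick.
- timer: Bystander: white lab timer lying on the bench, 62 x 62 x 19 mm; origin under its centre.

How it is judged:
By the outcome, as a careful person would: the job done as asked, in the order asked, and still so for the second after the job is handed in, with the robot touching nothing.
Of tipped_1, tipped_2 only 1 to 2 are there at a start; the rules pass over those that are not, and their reading is None.
Of labelled_1, labelled_2, labelled_3, labelled_4 only 3 to 4 are there at a start; the rules pass over those that are not, and their reading is None.
At some moment in a run one of labelled_1, labelled_2, labelled_3, labelled_4, tipped_1, tipped_2 may be knocked a few centimetres aside while the robot is not near it.
It also fails if it takes over 210 s, if anything falls off the work surface, if the arm or the gripper's body presses on something with over 40 N, if the wrist force passes 120 N, or if a joint passes its speed limit or range.

## Robot

A 7-joint arm with a two-finger parallel gripper is mounted at the origin on the work surface. World frame = base frame: x ahead of the robot, y to its left, z up, the work surface at z = 0. Lengths are in m, angles in rad, forces in N, time in s.
With the tool pointing down it reaches from about 0.425 to 0.925 m from the base axis. Payload 6.8 kg.
Tool frame: the origin (TCP) lies midway between the tips of the shut fingers; the grasp point (between the pads) lies 19 mm behind it; z points along the fingers, y is the line along which they close (so a half turn about z gives the same grasp; the last joint's range is limited). The gripper opens to 85 mm and grips with 20 to 120 N. Pads are 22 mm wide; open, the fingers measure 114 mm over their backs; the gripper's body (76 mm by 85 mm) begins 54 mm behind the grasp point. The pads swing forward as they close: fully open they stand 13 mm farther back than shut.
Start: joints at [-0.108, 0.477, 0.022, 1.555, -0.011, 1.109, -0.083], TCP at [0.675, 0, 0.231] pointing down, gripper open.
Joint ranges: [-2.96, 2.96], [-0.34, 2.1], [-1.41, 1.46], [0.24, 2.44], [-1.37, 4.51], [0.17, 1.92], [-2.96, 2.96]. Speed limits (rad/s): [2.39, 2.39, 3.14, 3.14, 3.14, 3.14, 3.14].

## Interface

Orientations are given as a rotation vector (axis times angle).
In Python, from bench import r gives the robot as it stands. The module is installed in compiled form; this text tells all that it offers.
- The arm moves only by the tool apply_moves, never from a script. Its argument "rows" is a list of rows, each a list of 6 numbers: the shift along the tool's x, y, z scaled (see below), then the turn, a rotation vector about the tool's x, y, z scaled (see below). A call has 1 to 5 rows; each row is the pose to reach, as a shift and turn from the pose commanded when the call began, along the tool's axes at that moment; what a row does not reach only later rows make up. The controller multiplies each number of a shift by 0.25 m and each number of a turn by 90 degrees. A row lasts 1/8 s, in which the tool goes at most 62.5 mm and 10.7 degrees, less where a joint would pass 70% of its speed; a pose out of reach is approached as far as the arm can. A call with a number of a shift or a turn outside -1 to 1 is refused whole. A call with a gripper value outside its range is refused whole. "claw" is the opening, from 0 (shut) to 1 (fully open), set as the call begins (left out, the last holds). The fingers move at their own pace and stop on an object; "newtons" is the grip in N (left out, the last holds). Time passes only in rows, so rows that repeat a pose let the fingers close. It gives the time, the measured TCP pose, the force, the opening and the grip force at its end, in the units of the state.
- r.get_obs(): the state, without advancing time (a new reading comes with each control period).
- r.grab_frame(name): name is "scene" or "side" or "wrist"; returns a dict with "pixels" (384x512x3 uint8, red, green, blue), "intrinsics" (3x3 intrinsics, pixels), "eye" and "attitude" of the camera in the world. Camera axes: x right, y up, looking along -z (the intrinsics and any distortion apply to the point x, -y, -z); pixel columns grow to the right and rows downward; lengths in m; the calibration is good to about 2 mm. The wrist camera is an equidistant fisheye: a pixel r from the principal point sees the ray r / f radians off the axis. A picture is of the moment at which its call begins. There is no depth.
- r.hand_in(): hands the job in; it is judged then, once.
Trained networks look in a picture, given as the dict that the camera call returned (one of the last four; its "shot" number tells which), for a name from the list of things; names that differ only in an ending like _2 or _b are one class to them, and where a whole thing is asked for, a point or a joint stands for the part that bears it (a point fixed in the world has none). Each returns a list of dicts, best first, with "conf" (0 to 1); they miss things now and then, are a little off and sometimes report something else, mostly with a low value. They report only what shows in the picture. A call takes as long as a camera call.
- r.search_frame(picture, thing): "rect" ([left, top, width, height] in pixels, round what is visible of it).
- r.outline_of(picture, thing): "pixels" (384x512 bool, what is visible of it) and "rect" ([left, top, width, height] in pixels, round what is visible of it).
- r.landmark_of(picture, thing): "point" ([column, row] in pixels: a listed point, or the origin of a listed thing).
The state is a dict: "clock": time; "joints": joint angles; "qvel": joint speeds; "tau": joint torques, N m; "tcp_pos": TCP position; "orientation": TCP orientation; "contact_force": force on the tool from outside, world axes, zero at the start; "moment": the same for the moment, N m; "grip_width": finger opening in m; "gripper_force": force on a finger pad.
Only numpy, scipy, OpenCV 4.12 (cv2) and the standard library are available. Lean on these libraries where they do the work, as an engineer would, in place of code of your own. Each camera call takes 0.05 s, during which the arm holds its last target. There are 200 camera calls.

## Working session

There is one attempt and no reset: what is moved stays moved. The work goes in short steps, Python scripts to look and compute and a tool call to move; the robot and the scene stay as the last step left them, time stands still between calls to the robot, and variables do not carry over. Pictures are saved under pics/ and viewed, at most 16 in all, crops included, and the job is handed in when it is done.

Besides the shell and the picture viewer there is one more tool, called after "Emit:" as name(argument=value, ...) on one line, values as JSON. apply_moves: Moves the arm, as the interface text tells. Its arguments: {"type":"object","properties":{"rows":{"type":"array","items":{"type":"array","items":{"type":"number"}}},"claw":{"type":"number"},"newtons":{"type":"number"}},"required":["rows"]}

```bash
mkdir -p pics
cat > h.py <<'E'
import numpy as np, cv2
from scipy.spatial.transform import Rotation as R
from bench import r
def save(p,n): cv2.imwrite(f'pics/{n}.png',p['pixels'][:,:,::-1])
def ray(p,uv):
    K=np.array(p['intrinsics']);x=(uv[0]-K[0,2])/K[0,0];y=(uv[1]-K[1,2])/K[1,1]
    if p.get('fish'):
        t=np.hypot(x,y);s=np.sin(t)/max(t,1e-9);d=np.array([x*s,-y*s,-np.cos(t)])
    else: d=np.array([x,-y,-1.])
    A=np.array(p['attitude']);A=A if A.shape==(3,3) else R.from_rotvec(A).as_matrix()
    return np.array(p['eye']),A@d
def at(p,uv,z):
    o,d=ray(p,uv);return o+d*(z-o[2])/d[2]
def grab(n):
    p=r.grab_frame(n);p['fish']=(n=='wrist');return p
E
python3 - <<'E'
from h import *
print(r.get_obs())
for n in ['scene','side','wrist']:
    p=grab(n);save(p,n+'0');print(n,{k:(v if k!='pixels' else 0) for k,v in p.items()})
    for t,z in [('bottle',0.038),('bottle_mat',0),('turntable',0),('tote',0),('reject_tray',0),('labeller',0),('tipped_1',.062),('labelled_1',.039),('standing_1',.073)]:
        for d in r.landmark_of(p,t)[:5]:
            if d['conf']>.3: print(t,round(d['conf'],2),np.round(d['point']),np.round(at(p,d['point'],z),3))
E
```

```text
{'clock': 0.0, 'joints': array([-0.10813282,  0.47779658,  0.0223464 ,  1.55647749, -0.01150694,
        1.10929182, -0.08308548]), 'qvel': array([-0.00060546, -0.00077714, -0.00024895,  0.00123676, -0.00200612,
        0.00060576,  0.00057066]), 'tau': array([-5.45967814e-04, -5.96443820e+01,  1.60769675e+00, -2.81194621e+01,
        1.24063640e-02,  9.39900521e-03,  2.20753498e-05]), 'tcp_pos': array([6.74395996e-01, 3.88644895e-06, 2.30317212e-01]), 'orientation': array([-2.22052182e+00, -2.22065427e+00,  2.19224109e-03]), 'contact_force': array([0.44858158, 0.92237806, 0.39237624]), 'moment': array([-0.01221867, -0.01912727,  0.01116303]), 'gripper_force': 0.0, 'grip_width': 0.08518871590949707}
scene {'pixels': 0, 'intrinsics': array([[424.39006366,   0.        , 254.80839619],
       [  0.        , 424.39006366, 188.54830216],
       [  0.        ,   0.        ,   1.        ]]), 'eye': array([ 1.22572863, -0.16863736,  0.99021148]), 'attitude': array([0.54098342, 0.4068606 , 1.19577335]), 'shot': 1, 'fish': False}
bottle 0.76 [352. 155.] [0.535 0.352 0.038]
bottle_mat 0.73 [282
[... 1656 characters left out ...]
4,   0.        , 251.00747249],
       [  0.        , 297.31863964, 192.68304161],
       [  0.        ,   0.        ,   1.        ]]), 'eye': array([0.67564452, 0.06628013, 0.37459269]), 'attitude': array([-0.26685392, -0.00070813,  0.00040364]), 'shot': 3, 'fish': True}
bottle_mat 0.9 [74. 50.] [0.426 0.172 0.   ]
tote 0.79 [205. 160.] [0.617 0.007 0.   ]
reject_tray 0.59 [ 69. 146.] [0.413 0.033 0.   ]
labeller 0.87 [124. 344.] [ 0.442 -0.324  0.   ]
labeller 0.67 [ 82. 329.] [ 0.357 -0.303  0.   ]
tipped_1 0.67 [74. 51.] [0.468 0.153 0.062]
tipped_1 0.44 [109. 377.] [ 0.425 -0.356  0.062]
labelled_1 0.7 [ 85. 333.] [ 0.392 -0.273  0.039]
labelled_1 0.53 [107. 373.] [ 0.407 -0.374  0.039]
```

```bash
python3 -c "
import cv2
a=[cv2.imread(f'pics/{n}0.png') for n in ['scene','side']]
cv2.imwrite('pics/ab.png',cv2.resize(cv2.hconcat(a),(800,300)))"
```

```text
(no output)
```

View pics/scene0.png

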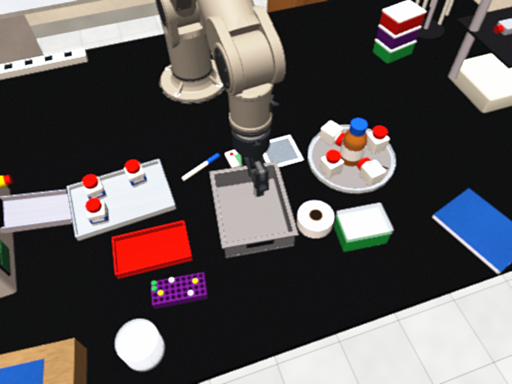

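View pics/wrist0.png

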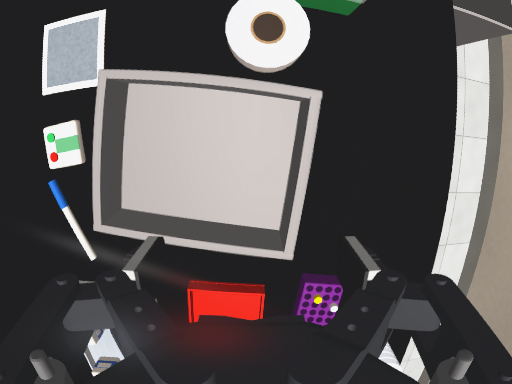

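The scene shows three labelled jars in the catch tray around (75–145, 165–215). The turntable at (352, 157) holds the bottle, two tipped jars and two standing jars. The tote (252, 210), reject tray (151, 248) and mat (282, 153) are visible too. The wrist view shows the tote at (205, 165), with the mat, timer and marker to its left. I'll move above the bottle next.

Emit:
apply_moves(rows=[[0.2,-0.07,-0.14,0,0,0],[0.4,-0.14,-0.28,0,0,0],[0.6,-0.21,-0.28,0,0,0],[0.8,-0.28,-0.28,0,0,0],[0.8,-0.28,-0.28,0,0,0]], claw=1)

```text
clock: 2.12
tcp_pos: [0.6026, 0.2064, 0.3015]
orientation: [-2.209, -2.23, -0.002]
contact_force: [0.2, -0.1, -0.0]
grip_width: 0.0859
gripper_force: 0.0
```

Emit:
apply_moves(rows=[[0.2,-0.1,0,0,0,0],[0.4,-0.2,0,0,0,0],[0.5,-0.26,0,0,0,0],[0.5,-0.26,0,0,0,0],[0.5,-0.26,0,0,0,0]])

```text
clock: 2.75
tcp_pos: [0.5412, 0.323, 0.3013]
orientation: [2.223, 2.218, -0.001]
contact_force: [0.3, 0.1, -0.8]
grip_width: 0.0852
gripper_force: 0.0
```

Run:
```python
from h import *
o=r.get_obs();print(o['tcp_pos'],o['orientation'])
p=grab('wrist');save(p,'w1')
for t,z in [('bottle',0.038),('bottle',.178),('turntable',0),('tipped_1',.062),('standing_1',.073)]:
    for d in r.landmark_of(p,t)[:3]: print(t,z,round(d['conf'],2),np.round(d['point']),np.round(at(p,d['point'],z),3))
# blue cap
h=cv2.cvtColor(p['pixels'],cv2.COLOR_RGB2HSV);m=cv2.inRange(h,(100,120,60),(130,255,255))
n,l,s,c=cv2.connectedComponentsWithStats(m)
for i in range(1,n):
    if s[i,4]>100: print('blue',s[i],c[i],at(p,c[i],.178),at(p,c[i],.165))
q=grab('scene');w=grab('side')
for a in r.landmark_of(q,'bottle')[:1]:print(a['point'])
```

```text
[0.54123355 0.32303598 0.30126225] [ 2.22311959e+00  2.21795109e+00 -5.98462084e-04]
bottle 0.038 0.92 [250. 147.] [0.541 0.343 0.038]
bottle 0.178 0.92 [250. 147.] [0.541 0.359 0.178]
turntable 0 0.71 [382. 197.] [ 0.76  0.26 -0.  ]
tipped_1 0.062 0.76 [190. 166.] [0.462 0.321 0.062]
tipped_1 0.062 0.74 [312. 139.] [0.622 0.357 0.062]
standing_1 0.073 0.79 [242.  83.] [0.531 0.427 0.073]
blue [ 384    0  108   66 5325] [437.50197183  28.66159624] [0.73365809 0.49026289 0.178     ] [0.74301184 0.49518018 0.165     ]
blue [ 229  140   49   50 1856] [253.03771552 164.66810345] [0.5440339  0.34268522 0.178     ] [0.54413608 0.34040234 0.165     ]
[346.0, 153.7]
```

View pics/w1.png

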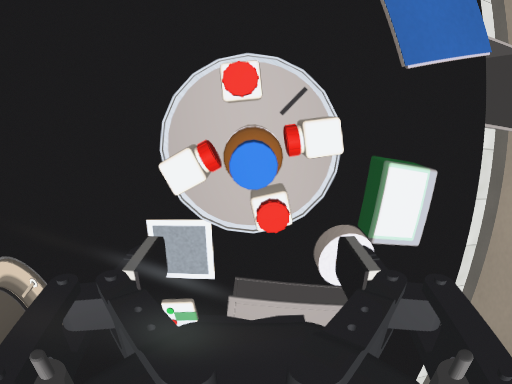

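The wrist view shows the blue cap at (253, 165), with tipped jars at (190, 165) and (315, 138) and standing jars at (240, 80) and (272, 212). I'll take the cap.

Emit:
apply_moves(rows=[[0.076,0.01,0.1,0,0,0],[0.076,0.01,0.25,0,0,0],[0.076,0.01,0.4,0,0,0],[0.076,0.01,0.52,0,0,0],[0.076,0.01,0.6,0,0,0]])

```text
clock: 3.82
tcp_pos: [0.5421, 0.3437, 0.1498]
orientation: [-2.221, -2.221, 0.002]
contact_force: [0.7, 0.9, 1.3]
grip_width: 0.0852
gripper_force: 0.0
```

Emit:
apply_moves(rows=[[0,0,0,0,0,0],[0,0,0,0,0,0],[0,0,0,0,0,0],[0,0,0,0,0,0],[0,0,0,0,0,0]], claw=0, newtons=40)

```text
clock: 4.45
tcp_pos: [0.5433, 0.3447, 0.1531]
orientation: [2.221, 2.221, 0.004]
contact_force: [-1.3, -0.1, 6.4]
grip_width: 0.0436
gripper_force: 41.9
```

Emit:
apply_moves(rows=[[0,0,0,0,0,0],[0,0,0,0,0,0],[0,0,0,0,0,0]])

```text
clock: 4.82
tcp_pos: [0.5433, 0.3447, 0.1531]
orientation: [2.221, 2.221, 0.004]
contact_force: [-0.5, -0.3, 6.6]
grip_width: 0.0437
gripper_force: 41.9
```

Run:
```python
from h import *
p=grab('scene');s=grab('side')
for n,q in (('scene',p),('side',s)):
    for t in ('bottle_mat','reject_tray','tote'):
        for d in r.outline_of(q,t)[:1]:
            c=max(cv2.findContours(d['pixels'].astype(np.uint8),0,2)[0],key=cv2.contourArea)
            a=cv2.approxPolyDP(cv2.convexHull(c),6,True)[:,0]
            z={'bottle_mat':.003,'reject_tray':.025,'tote':.07}[t]
            print(n,t,d['conf'],[np.round(at(q,x,z)[:2],3).tolist() for x in a])
```

```text
scene bottle_mat 0.86 [[0.465, 0.222], [0.44, 0.117], [0.371, 0.119], [0.371, 0.22]]
scene reject_tray 0.6 [[0.592, -0.172], [0.702, -0.179], [0.688, -0.363], [0.576, -0.356]]
scene tote 0.95 [[0.507, 0.123], [0.739, 0.093], [0.77, 0.07], [0.75, -0.095], [0.482, -0.066]]
side bottle_mat 0.57 [[0.479, 0.221], [0.475, 0.118], [0.371, 0.117], [0.372, 0.221]]
side reject_tray 0.64 [[0.687, -0.176], [0.684, -0.36], [0.57, -0.369], [0.573, -0.187]]
side tote 0.79 [[0.744, 0.085], [0.722, -0.094], [0.672, -0.14], [0.466, -0.111], [0.512, 0.117]]
```

Emit:
apply_moves(rows=[[0,0,-0.04,0,0,0],[0,0,-0.12,0,0,0],[0,0,-0.24,0,0,0],[0,0,-0.36,0,0,0],[0,0,-0.4,0,0,0]])

```text
clock: 5.85
tcp_pos: [0.543, 0.3443, 0.2531]
orientation: [2.221, 2.221, 0.004]
contact_force: [0.3, 0.1, -4.7]
grip_width: 0.0439
gripper_force: 41.8
```

Emit:
apply_moves(rows=[[-0.06,-0.04,0,0,0,0],[-0.18,-0.12,0,0,0,0],[-0.32,-0.22,0,0,0,0],[-0.46,-0.32,0,0,0,0],[-0.58,-0.4,0,0,0,0]])

```text
clock: 6.48
tcp_pos: [0.4407, 0.1971, 0.2502]
orientation: [-2.222, -2.221, 0.004]
contact_force: [0.4, 0.8, -5.5]
grip_width: 0.0439
gripper_force: 42.0
```

Emit:
apply_moves(rows=[[-0.06,-0.04,0,0,0,0],[-0.1,-0.07,0,0,0,0],[-0.1,-0.07,0,0,0,0],[-0.1,-0.07,0,0,0,0]])

```text
clock: 6.98
tcp_pos: [0.4256, 0.1751, 0.2514]
orientation: [-2.22, -2.223, -0.002]
contact_force: [-0.6, 0.4, -5.1]
grip_width: 0.0435
gripper_force: 42.1
```

Run:
```python
from h import *
o=r.get_obs();print(o['tcp_pos'],o['orientation'],o['grip_width'],o['contact_force'])
p=grab('wrist');save(p,'w2')
for t in ('bottle_mat',):
  for d in r.outline_of(p,t)[:1]:
    c=max(cv2.findContours(d['pixels'].astype(np.uint8),0,2)[0],key=cv2.contourArea)
    a=cv2.approxPolyDP(cv2.convexHull(c),6,True)[:,0]
    print([np.round(at(p,x,.003)[:2],3).tolist() for x in a])
for d in r.landmark_of(p,'bottle_mat')[:1]: print(at(p,d['point'],0))
```

```text
[0.42558664 0.17509796 0.25141963] [-2.22029227e+00 -2.22251638e+00 -1.51359241e-03] 0.04351695949722103 [-0.61702841  0.3943599  -5.14626314]
[[0.478, 0.22], [0.477, 0.154], [0.369, 0.142], [0.369, 0.223]]
[0.42732349 0.1724233  0.        ]
```

View pics/w2.png

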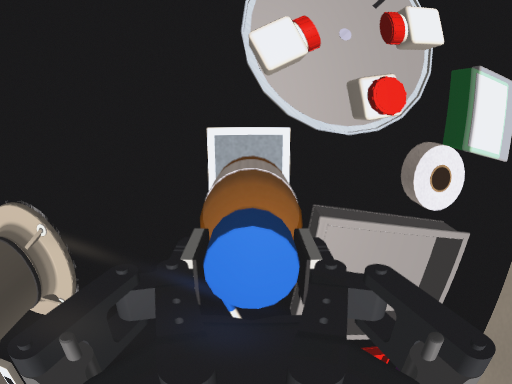

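The bottle hangs upright at (250, 250) over the mat, which shows at (248, 150). I'll lower it.

Emit:
apply_moves(rows=[[-0.02,-0.004,0.06,0,0,0],[-0.024,-0.004,0.18,0,0,0],[-0.024,-0.004,0.3,0,0,0],[-0.024,-0.004,0.42,0,0,0],[-0.024,-0.004,0.48,0,0,0]])

```text
clock: 7.75
tcp_pos: [0.4228, 0.1672, 0.1292]
orientation: [-2.221, -2.221, 0.005]
contact_force: [0.2, -0.6, -4.2]
grip_width: 0.0438
gripper_force: 42.2
```

Emit:
apply_moves(rows=[[0,0,0.01,0,0,0],[0,0,0.025,0,0,0],[0,0,0.04,0,0,0],[0,0,0.045,0,0,0],[0,0,0.045,0,0,0]])

```text
clock: 8.38
tcp_pos: [0.4241, 0.1681, 0.1203]
orientation: [2.221, 2.221, 0.001]
contact_force: [-0.7, 0.1, -4.7]
grip_width: 0.0439
gripper_force: 42.2
```

Emit:
apply_moves(rows=[[0,0,0.006,0,0,0],[0,0,0.012,0,0,0],[0,0,0.016,0,0,0],[0,0,0.016,0,0,0]])

```text
clock: 8.88
tcp_pos: [0.4244, 0.1683, 0.118]
orientation: [2.222, 2.221, 0.001]
contact_force: [-7.0, -2.6, 21.1]
grip_width: 0.0439
gripper_force: 44.8
```

Emit:
apply_moves(rows=[[0,0,-0.008,0,0,0],[0,0,-0.008,0,0,0],[0,0,-0.008,0,0,0]])

```text
clock: 9.25
tcp_pos: [0.4242, 0.1681, 0.1181]
orientation: [2.222, 2.221, 0.0]
contact_force: [-0.0, -0.5, 0.5]
grip_width: 0.0435
gripper_force: 42.9
```

Emit:
apply_moves(rows=[[0,0,0,0,0,0],[0,0,0,0,0,0],[0,0,0,0,0,0],[0,0,0,0,0,0],[0,0,0,0,0,0]], claw=1)

```text
clock: 9.88
tcp_pos: [0.424, 0.168, 0.1181]
orientation: [2.221, 2.221, 0.0]
contact_force: [0.9, -0.2, -0.1]
grip_width: 0.0854
gripper_force: 0.0
```

Emit:
apply_moves(rows=[[0,0,-0.06,0,0,0],[0,0,-0.2,0,0,0],[0,0,-0.4,0,0,0],[0,0,-0.6,0,0,0],[0,0,-0.6,0,0,0]])

```text
clock: 10.5
tcp_pos: [0.4263, 0.1692, 0.273]
orientation: [2.22, 2.219, 0.014]
contact_force: [0.8, 0.6, -0.5]
grip_width: 0.0852
gripper_force: 0.0
```

Emit:
apply_moves(rows=[[0.15,0.06,0,0,0,0],[0.3,0.12,0,0,0,0],[0.45,0.18,0,0,0,0],[0.5,0.2,0,0,0,0],[0.5,0.2,0,0,0,0]])

```text
clock: 11.12
tcp_pos: [0.4736, 0.293, 0.2675]
orientation: [-2.22, -2.222, 0.002]
contact_force: [0.4, -0.5, -0.3]
grip_width: 0.0855
gripper_force: 0.0
```

```bash
cat >> h.py <<'E'
def jars(p,t,ztop,minconf=.3):
    """outlines of lying jars: body quad (white) and cap (red) at height ztop"""
    for d in r.outline_of(p,t):
        if d['conf']<minconf: continue
        m=d['pixels'].astype(np.uint8);hs=cv2.cvtColor(p['pixels'],cv2.COLOR_RGB2HSV)
        red=(((hs[...,0]<8)|(hs[...,0]>172))&(hs[...,1]>120)&(m>0))
        wh=(hs[...,1]<90)&(hs[...,2]>140)&(m>0)
        f=lambda k:at(p,np.argwhere(k)[:,::-1].mean(0),ztop)[:2] if k.sum()>20 else None
        P=np.float32([at(p,x,ztop)[:2]*1000 for x in np.argwhere(m)[:,::-1]])
        b=cv2.minAreaRect(P)
        a,c=f(wh),f(red)
        ang=np.degrees(np.arctan2(*(c-a)[::-1])) if a is not None and c is not None else None
        print(t,round(d['conf'],2),'rect',np.round(b[0],0),np.round(b[1]),round(b[2],1),'white',a,'red',c,'ang',ang)
E
python3 - <<'E'
from h import *
o=r.get_obs();print(o['tcp_pos'],o['orientation'])
p=grab('wrist');save(p,'w3')
jars(p,'tipped_1',.086)
for d in r.landmark_of(p,'tipped_1')[:3]: print(d['conf'],d['point'],at(p,d['point'],.062))
E
```

```text
[0.47362909 0.29298646 0.26752244] [-2.22037169e+00 -2.22220133e+00  2.12280843e-03]
tipped_1 0.92 rect [614. 358.] [81. 49.] 8.7 white [0.62615992 0.36095257] red [0.58732565 0.35556519] ang -172.1019147720902
tipped_1 0.76 rect [463. 324.] [71. 49.] 27.9 white [0.45633172 0.32014189] red [0.48676333 0.33686158] ang 28.785204280054323
0.84 [370.0, 117.8] [0.61984715 0.35899398 0.062     ]
0.75 [242.4, 145.3] [0.46412707 0.32145264 0.062     ]
0.29 [296.9, 123.3] [0.52798736 0.34812048 0.062     ]
```

View pics/w3.png

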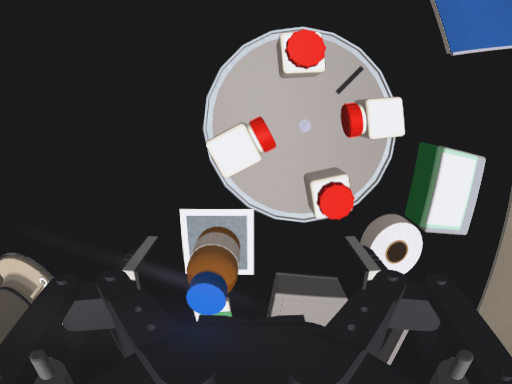

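The bottle stands on its mat (215, 230). The tipped jars are at (240, 147) and (372, 118). I'll take the left one first.

Emit:
apply_moves(rows=[[0.03,-0.015,0.05,0,0,0.11],[0.06,-0.03,0.12,0,0,0.22],[0.1,-0.056,0.2,0,0,0.33],[0.108,-0.056,0.28,0,0,0.44],[0.108,-0.056,0.36,0,0,0.55]], claw=0.82)

```text
clock: 11.9
tcp_pos: [0.46, 0.3189, 0.1779]
orientation: [2.951, 1.077, 0.001]
contact_force: [-0.2, -0.5, 0.1]
grip_width: 0.07
gripper_force: 0.0
```

Emit:
apply_moves(rows=[[0,0,0,0,0,0.1],[0,0,0,0,0,0.133],[0,0,0,0,0,0.133],[0,0,0,0,0,0.133]])

```text
clock: 12.4
tcp_pos: [0.4601, 0.3194, 0.1783]
orientation: [-3.045, -0.775, -0.0]
contact_force: [0.0, 0.1, 0.8]
grip_width: 0.0703
gripper_force: 0.0
```

```bash
cat >> h.py <<'E'
def go(x,y,z,deg,show=True):
    """tool-frame row numbers to reach world x,y,z with finger line (tool y) at deg (mod 180)"""
    o=r.get_obs();T=R.from_rotvec(o['orientation']).as_matrix()
    s=T.T@(np.array([x,y,z])-o['tcp_pos'])/.25
    cur=np.degrees(np.arctan2(T[1,1],T[0,1]));t=-((deg-cur+90)%180-90)
    print('tcp',np.round(o['tcp_pos'],4),'ydir',round(cur,1),'q7',round(o['joints'][6],2),'shift',np.round(s,3),'turn',round(t/90,3),'alt',round((t+180*(-1 if t>0 else 1))/90,3))
E
python3 - <<'E'
from h import *
p=grab('wrist')
jars(p,'tipped_1',.086)
go(.4595,.320,.05,118.5)
E
```

```text
tipped_1 0.81 rect [604. 355.] [54. 49.] 18.0 white [0.61413279 0.35495578] red [0.58842611 0.35517023] ang 179.52203640300925
tipped_1 0.57 rect [466. 324.] [72. 46.] 28.2 white [0.45814293 0.31993102] red [0.48977198 0.33653634] ang 27.699571357720092
tcp [0.4601 0.3197 0.1782] ydir -61.5 q7 -1.78 shift [-0.002 -0.002  0.513] turn 0.0 alt -2.0
```

Emit:
apply_moves(rows=[[0.004,0,0.1,0,0,0],[0.004,0,0.22,0,0,0],[0.004,0,0.36,0,0,0],[0.004,0,0.47,0,0,0],[0.004,0,0.513,0,0,0]])

```text
clock: 13.12
tcp_pos: [0.4602, 0.3198, 0.0484]
orientation: [3.044, 0.774, -0.004]
contact_force: [-0.3, -0.2, 0.4]
grip_width: 0.0699
gripper_force: 0.0
```

Emit:
apply_moves(rows=[[0,0,0,0,0,0],[0,0,0,0,0,0],[0,0,0,0,0,0],[0,0,0,0,0,0],[0,0,0,0,0,0]], claw=0, newtons=25)

```text
clock: 13.75
tcp_pos: [0.4612, 0.3207, 0.0503]
orientation: [-3.044, -0.774, -0.001]
contact_force: [-1.0, -1.0, 3.3]
grip_width: 0.048
gripper_force: 27.9
```

Emit:
apply_moves(rows=[[0,0,-0.03,0,0,0],[0,0,-0.1,0,0,0],[0,0,-0.24,0,0,0],[0,0,-0.4,0,0,0],[0,0,-0.5,0,0,0]])

```text
clock: 14.38
tcp_pos: [0.4616, 0.321, 0.1781]
orientation: [-3.043, -0.773, -0.005]
contact_force: [-0.3, 0.4, -1.4]
grip_width: 0.0479
gripper_force: 27.6
```

Run:
```python
from h import *
p=grab('wrist');save(p,'w4')
go(.63,-.225,.2,94)
for n in('scene','side'):
    q=grab(n)
    for d in r.landmark_of(q,'reject_tray')[:1]: print(d['conf'],at(q,d['point'],0))
    save(q,n+'4')
    hs=cv2.cvtColor(q['pixels'],cv2.COLOR_RGB2HSV);m=((hs[...,0]<6)|(hs[...,0]>174))&(hs[...,1]>150)
    c=max(cv2.findContours(m.astype(np.uint8),0,2)[0],key=cv2.contourArea)
    print(cv2.minAreaRect(np.float32([at(q,x,.025)[:2]*1000 for x in c[:,0]])))
```

```text
tcp [0.4629 0.3219 0.1809] ydir -61.5 q7 -1.78 shift [-0.456  2.241 -0.083] turn 0.272 alt -1.728
0.76 [ 0.62390803 -0.26890393  0.        ]
((638.337890625, -267.2182312011719), (197.88865661621094, 129.5611572265625), 86.72698974609375)
0.71 [ 0.41190083 -0.36121244  0.        ]
((631.4337768554688, -268.97540283203125), (210.07492065429688, 129.4336700439453), 86.58094024658203)
```

View pics/w4.png

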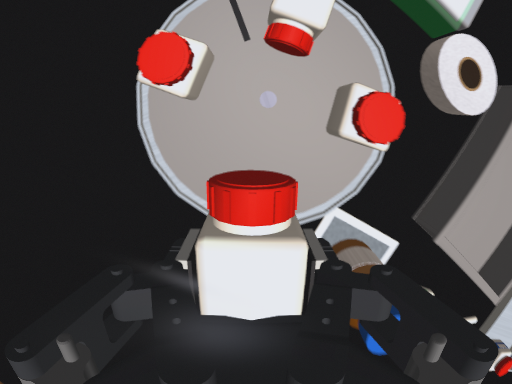

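The jar is held squarely in the gripper (250, 250) and the other jars on the turntable are undisturbed. I'll carry it to the reject tray.

Emit:
apply_moves(rows=[[-0.02,0.08,-0.1,0,0,0],[-0.05,0.25,-0.16,0,0,0],[-0.09,0.45,-0.16,0,0,0],[-0.13,0.65,-0.16,0,0,0],[-0.16,0.82,-0.16,0,0,0]])

```text
clock: 15.25
tcp_pos: [0.5232, 0.1188, 0.2134]
orientation: [3.045, 0.772, -0.004]
contact_force: [-0.2, 0.1, -2.1]
grip_width: 0.0476
gripper_force: 27.7
```

Emit:
apply_moves(rows=[[-0.04,0.19,0,0,0,0],[-0.08,0.39,0,0,0,0],[-0.12,0.6,0,0,0,0],[-0.16,0.78,0,0,0,0],[-0.18,0.9,0,0,0,0]])

```text
clock: 15.88
tcp_pos: [0.5908, -0.1008, 0.2131]
orientation: [3.046, 0.77, -0.005]
contact_force: [0.2, 0.2, -1.5]
grip_width: 0.0478
gripper_force: 27.7
```

Emit:
apply_moves(rows=[[-0.04,0.17,0,0,0,0.1],[-0.08,0.34,0,0,0,0.2],[-0.11,0.48,0,0,0,0.3],[-0.116,0.52,0,0,0,0.356],[-0.116,0.52,0,0,0,0.356]])

```text
clock: 16.5
tcp_pos: [0.6273, -0.2267, 0.2129]
orientation: [3.14, -0.097, -0.005]
contact_force: [-0.3, 0.4, -1.4]
grip_width: 0.0477
gripper_force: 27.6
```

```bash
cat >> h.py <<'E'
def tray(p,z=.025):
    hs=cv2.cvtColor(p['pixels'],cv2.COLOR_RGB2HSV);m=((hs[...,0]<6)|(hs[...,0]>174))&(hs[...,1]>150)
    c=max(cv2.findContours(m.astype(np.uint8),0,2)[0],key=cv2.contourArea)
    print('tray',cv2.minAreaRect(np.float32([at(p,x,z)[:2]*1000 for x in c[:,0]])))
E
python3 - <<'E'
from h import *
p=grab('wrist');save(p,'w5');tray(p)
for d in r.landmark_of(p,'reject_tray')[:2]: print(d['conf'],at(p,d['point'],0))
go(.625,-.224,.05,86.5)
E
```

```text
tray ((625.821044921875, -266.0487060546875), (191.5435791015625, 128.80657958984375), 86.83363342285156)
0.62 [ 0.63239027 -0.26913845  0.        ]
tcp [ 0.6277 -0.2248  0.2135] ydir -93.4 q7 -1.21 shift [-0.009 -0.002  0.654] turn 0.002 alt -1.998
```

View pics/w5.png

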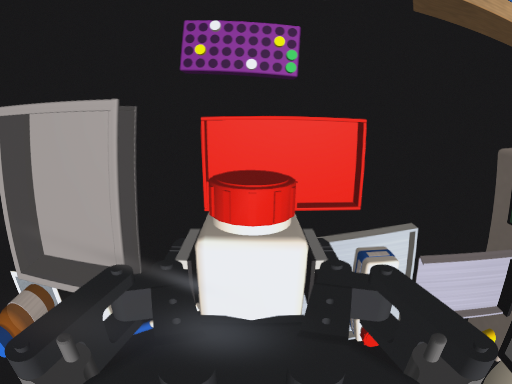

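The jar hangs level at (250, 240), above the near-left part of the tray (rim corners about (203, 117), (365, 120), (361, 210) and (208, 212)).

Run:
```python
from h import *
p=grab('wrist')
for u in [(202,117),(366,120),(361,211),(207,212)]: print(at(p,u,.025)[:2])
```

```text
[ 0.69459102 -0.174369  ]
[ 0.68380309 -0.36212014]
[ 0.5728785  -0.35811665]
[ 0.58348611 -0.1701817 ]
```

Emit:
apply_moves(rows=[[0.014,0.016,0.1,0,0,0],[0.014,0.016,0.28,0,0,0],[0.014,0.016,0.48,0,0,0],[0.014,0.016,0.65,0,0,0],[0.014,0.016,0.74,0,0,0]])

```text
clock: 17.27
tcp_pos: [0.6302, -0.2284, 0.0274]
orientation: [-3.139, 0.093, 0.005]
contact_force: [-0.8, -0.3, -0.9]
grip_width: 0.0476
gripper_force: 27.6
```

Emit:
apply_moves(rows=[[0,0,0.01,0,0,0],[0,0,0.02,0,0,0],[0,0,0.03,0,0,0],[0,0,0.035,0,0,0],[0,0,0.035,0,0,0]])

```text
clock: 17.9
tcp_pos: [0.6317, -0.2302, 0.0215]
orientation: [3.14, -0.096, 0.001]
contact_force: [-0.7, 0.7, -1.8]
grip_width: 0.0478
gripper_force: 27.6
```

Emit:
apply_moves(rows=[[0,0,0.008,0,0,0],[0,0,0.016,0,0,0],[0,0,0.021,0,0,0],[0,0,0.021,0,0,0]])

```text
clock: 18.4
tcp_pos: [0.6314, -0.2302, 0.0164]
orientation: [-3.14, 0.096, 0.0]
contact_force: [-2.0, 1.1, 5.1]
grip_width: 0.0474
gripper_force: 28.2
```

Emit:
apply_moves(rows=[[0,0,0,0,0,0],[0,0,0,0,0,0],[0,0,0,0,0,0],[0,0,0,0,0,0]], claw=0.72)

```text
clock: 18.9
tcp_pos: [0.6314, -0.2302, 0.0157]
orientation: [-3.14, 0.096, 0.0]
contact_force: [-1.1, -0.3, 1.0]
grip_width: 0.0616
gripper_force: 0.0
```

Emit:
apply_moves(rows=[[0,0,-0.06,0,0,0],[0,0,-0.2,0,0,0],[0,0,-0.42,0,0,0],[0,0,-0.64,0,0,0],[0,0,-0.84,0,0,0]])

```text
clock: 19.52
tcp_pos: [0.6315, -0.2304, 0.2293]
orientation: [3.14, -0.097, 0.003]
contact_force: [0.7, -0.0, -0.0]
grip_width: 0.0617
gripper_force: 0.0
```

Emit:
apply_moves(rows=[[-0.02,-0.2,0,0,0,0],[-0.04,-0.42,0,0,0,0],[-0.08,-0.64,0,0,0,0],[-0.12,-0.86,0,0,0,0],[-0.12,-1,0,0,0,0]])

```text
clock: 20.15
tcp_pos: [0.6162, 0.0247, 0.227]
orientation: [-3.139, 0.092, -0.001]
contact_force: [1.0, -0.5, -1.0]
grip_width: 0.0614
gripper_force: 0.0
```

Emit:
apply_moves(rows=[[-0.03,-0.2,0,0,0,0],[-0.06,-0.42,0,0,0,0],[-0.1,-0.64,0,0,0,0],[-0.12,-0.86,0,0,0,0],[-0.12,-1,0,0,0,0]])

```text
clock: 20.78
tcp_pos: [0.6012, 0.2763, 0.2269]
orientation: [-3.139, 0.091, -0.001]
contact_force: [-0.5, -0.2, 0.6]
grip_width: 0.0617
gripper_force: 0.0
```

Emit:
apply_moves(rows=[[0,-0.1,0,0,0,0],[0,-0.2,0,0,0,0],[0,-0.28,0,0,0,0],[0,-0.28,0,0,0,0],[0,-0.28,0,0,0,0]])

```text
clock: 21.4
tcp_pos: [0.6069, 0.3409, 0.2258]
orientation: [3.139, -0.099, 0.0]
contact_force: [-0.2, 0.2, 0.6]
grip_width: 0.0614
gripper_force: 0.0
```

Run:
```python
from h import *
p=grab('wrist');save(p,'w6')
jars(p,'tipped_1',.086)
for d in r.landmark_of(p,'tipped_1')[:2]: print(d['conf'],d['point'],at(p,d['point'],.062))
go(.62,.358,.05,98)
```

```text
tipped_1 0.81 rect [623. 360.] [71. 50.] 7.4 white [0.63138141 0.36056526] red [0.59718941 0.35390495] ang -168.97730247435288
0.75 [232.5, 166.8] [0.61988284 0.35890568 0.062     ]
tcp [0.6069 0.3409 0.226 ] ydir -93.6 q7 -2.12 shift [ 0.048 -0.072  0.704] turn -0.129 alt 1.871
```

View pics/w6.png

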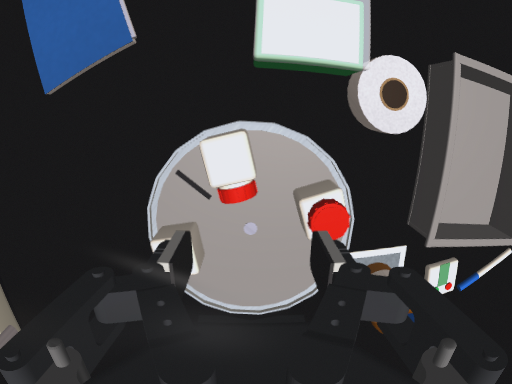

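The remaining tipped jar is at (230, 167), with clear space on both sides for the fingers.

Emit:
apply_moves(rows=[[0.03,-0.03,0.06,0,0,-0.08],[0.06,-0.07,0.16,0,0,-0.134],[0.069,-0.081,0.26,0,0,-0.134],[0.069,-0.081,0.34,0,0,-0.134],[0.069,-0.081,0.34,0,0,-0.134]], claw=0.82)

```text
clock: 22.18
tcp_pos: [0.6239, 0.3603, 0.139]
orientation: [3.131, 0.233, -0.005]
contact_force: [0.7, 0.2, 0.5]
grip_width: 0.07
gripper_force: 0.0
```

Emit:
apply_moves(rows=[[0,0,0.08,0,0,0],[0,0,0.18,0,0,0],[0,0,0.28,0,0,0],[0,0,0.35,0,0,0],[0,0,0.362,0,0,0]])

```text
clock: 22.8
tcp_pos: [0.6243, 0.3612, 0.049]
orientation: [3.132, 0.234, -0.003]
contact_force: [-0.4, 0.6, 0.7]
grip_width: 0.0704
gripper_force: 0.0
```

Emit:
apply_moves(rows=[[0,0,0,0,0,0],[0,0,0,0,0,0],[0,0,0,0,0,0],[0,0,0,0,0,0],[0,0,0,0,0,0]], claw=0, newtons=25)

```text
clock: 23.42
tcp_pos: [0.6255, 0.3619, 0.0513]
orientation: [-3.132, -0.234, -0.002]
contact_force: [-0.3, -0.1, 5.6]
grip_width: 0.0476
gripper_force: 26.6
```

Emit:
apply_moves(rows=[[0,0,-0.03,0,0,0],[0,0,-0.1,0,0,0],[0,0,-0.24,0,0,0],[0,0,-0.4,0,0,0],[0,0,-0.58,0,0,0]])

```text
clock: 24.05
tcp_pos: [0.6245, 0.3613, 0.1971]
orientation: [3.133, 0.234, -0.001]
contact_force: [0.2, -0.2, -1.4]
grip_width: 0.0477
gripper_force: 26.1
```

Run:
```python
from h import *
o=r.get_obs();print(o['grip_width'],o['gripper_force'])
go(.639,-.305,.2,86.7)
```

```text
0.04773348507935775 26.07305645942688
tcp [0.6245 0.3613 0.1971] ydir -81.5 q7 -1.93 shift [-0.339  2.644 -0.011] turn 0.132 alt -1.868
```

Emit:
apply_moves(rows=[[-0.01,0.1,-0.03,0,0,0],[-0.04,0.3,-0.05,0,0,0],[-0.07,0.5,-0.05,0,0,0],[-0.1,0.7,-0.05,0,0,0],[-0.118,0.88,-0.05,0,0,0]])

```text
clock: 24.68
tcp_pos: [0.6275, 0.1359, 0.2075]
orientation: [3.132, 0.231, -0.002]
contact_force: [0.4, 0.3, -0.8]
grip_width: 0.0477
gripper_force: 26.1
```

Emit:
apply_moves(rows=[[-0.03,0.2,0,0,0,0],[-0.06,0.4,0,0,0,0],[-0.09,0.6,0,0,0,0],[-0.12,0.8,0,0,0,0],[-0.13,0.95,0,0,0,0]])

```text
clock: 25.3
tcp_pos: [0.6298, -0.1042, 0.2075]
orientation: [3.132, 0.229, -0.003]
contact_force: [0.2, 0.9, -0.7]
grip_width: 0.0479
gripper_force: 26.1
```

Emit:
apply_moves(rows=[[-0.03,0.2,0,0,0,0.06],[-0.06,0.4,0,0,0,0.132],[-0.09,0.6,0,0,0,0.132],[-0.106,0.76,0,0,0,0.132],[-0.106,0.82,0,0,0,0.132]])

```text
clock: 25.92
tcp_pos: [0.6333, -0.3112, 0.2074]
orientation: [3.139, -0.1, -0.003]
contact_force: [-0.6, 0.6, -1.3]
grip_width: 0.0481
gripper_force: 26.2
```

Run:
```python
from h import *
p=grab('wrist');save(p,'w7')
go(.635,-.307,.03,86.7)
```

```text
tcp [ 0.6339 -0.3115  0.2074] ydir -93.6 q7 -1.09 shift [ 0.004 -0.02   0.71 ] turn -0.004 alt 1.996
```

View pics/w7.png

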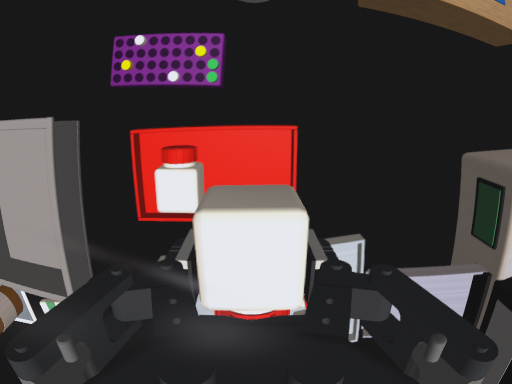

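The first reject lies in the tray (180, 180), and the second jar is held over the free right half. I'll lower it.

Emit:
apply_moves(rows=[[0.004,-0.018,0.1,0,0,0],[0.004,-0.018,0.28,0,0,0],[0.004,-0.018,0.48,0,0,0],[0.004,-0.018,0.65,0,0,0],[0.004,-0.018,0.72,0,0,0]])

```text
clock: 26.6
tcp_pos: [0.6356, -0.2995, 0.0249]
orientation: [-3.137, 0.089, 0.007]
contact_force: [0.2, 0.3, -1.2]
grip_width: 0.0482
gripper_force: 26.1
```

Emit:
apply_moves(rows=[[0,0,0.01,0,0,0],[0,0,0.02,0,0,0],[0,0,0.03,0,0,0],[0,0,0.038,0,0,0],[0,0,0.038,0,0,0]])

```text
clock: 27.22
tcp_pos: [0.6372, -0.3023, 0.0186]
orientation: [3.14, -0.091, 0.001]
contact_force: [-0.1, -1.5, -2.3]
grip_width: 0.0479
gripper_force: 26.1
```

Emit:
apply_moves(rows=[[0,0.008,0.004,0,0,0],[0,0.016,0.006,0,0,0],[0,0.02,0.009,0,0,0],[0,0.02,0.009,0,0,0]])

```text
clock: 27.72
tcp_pos: [0.6375, -0.3058, 0.0174]
orientation: [-3.138, 0.09, -0.001]
contact_force: [-2.8, 5.9, 9.7]
grip_width: 0.0477
gripper_force: 27.3
```

Run:
```python
from h import *
for n in('scene','side'):
    q=grab(n)
    for d in r.landmark_of(q,'labelled_1')[:5]:
        if d['conf']>.35: print(n,round(d['conf'],2),at(q,d['point'],.039))
```

```text
scene 0.88 [ 0.40111553 -0.25552982  0.039     ]
scene 0.64 [ 0.48759599 -0.38232148  0.039     ]
side 0.71 [ 0.39765309 -0.27108813  0.039     ]
side 0.66 [ 0.39928367 -0.38349899  0.039     ]
side 0.6 [ 0.48221194 -0.3872966   0.039     ]
```

Emit:
apply_moves(rows=[[0,0,-0.008,0,0,0],[0,0,-0.008,0,0,0],[0,0,-0.008,0,0,0],[0,0,-0.008,0,0,0],[0,0,-0.008,0,0,0]], claw=0.66)

```text
clock: 28.55
tcp_pos: [0.6368, -0.3073, 0.0179]
orientation: [3.14, -0.091, -0.0]
contact_force: [-0.2, 0.7, 1.1]
grip_width: 0.0561
gripper_force: 0.0
```

Emit:
apply_moves(rows=[[0,0,-0.06,0,0,0],[0,0,-0.2,0,0,0],[0,0,-0.42,0,0,0],[0,0,-0.64,0,0,0],[0,0,-0.84,0,0,0]])

```text
clock: 29.18
tcp_pos: [0.637, -0.3075, 0.2316]
orientation: [3.139, -0.092, 0.003]
contact_force: [1.1, -0.2, -0.0]
grip_width: 0.0565
gripper_force: 0.0
```

Emit:
apply_moves(rows=[[-0.18,-0.08,-0.06,0,0,0.11],[-0.36,-0.17,-0.12,0,0,0.22],[-0.54,-0.25,-0.18,0,0,0.33],[-0.72,-0.33,-0.24,0,0,0.44],[-0.86,-0.41,-0.24,0,0,0.55]], claw=0.85)

```text
clock: 29.8
tcp_pos: [0.427, -0.1924, 0.2898]
orientation: [-2.807, 1.406, -0.004]
contact_force: [-0.3, 0.3, 0.9]
grip_width: 0.0726
gripper_force: 0.0
```

Emit:
apply_moves(rows=[[0,0,0,0,0,0.07],[0,0,0,0,0,0.07],[0,0,0,0,0,0.07],[0,0,0,0,0,0.07]])

```text
clock: 30.3
tcp_pos: [0.4284, -0.1928, 0.2881]
orientation: [2.733, -1.549, 0.0]
contact_force: [0.6, 1.0, -0.7]
grip_width: 0.0725
gripper_force: 0.0
```

```bash
cat >> h.py <<'E'
def caps(p,ztop,amin=150):
    hs=cv2.cvtColor(p['pixels'],cv2.COLOR_RGB2HSV);m=(((hs[...,0]<6)|(hs[...,0]>174))&(hs[...,1]>150)).astype(np.uint8)
    for c in cv2.findContours(m,0,2)[0]:
        if cv2.contourArea(c)<amin: continue
        (x,y),rad=cv2.minEnclosingCircle(np.float32([at(p,u,ztop)[:2]*1000 for u in c[:,0]]))
        print('cap',np.round(c[:,0].mean(0)),'world',round(x),round(y),'r',round(rad,1))
E
python3 - <<'E'
from h import *
p=grab('wrist');save(p,'w8');caps(p,.074)
for d in r.landmark_of(p,'labelled_1')[:5]:
    if d['conf']>.3: print(round(d['conf'],2),d['point'],at(p,d['point'],.039))
go(.42,-.2,.3,30)
E
```

```text
cap [307. 135.] world 392 -265 r 20.7
cap [346.  50.] world 406 -382 r 21.7
cap [288.  16.] world 488 -382 r 21.5
cap [152.  52.] world 613 -264 r 95.8
0.88 [305.5, 132.6] [ 0.38884012 -0.26682198  0.039     ]
0.81 [285.9, 18.8] [ 0.49107174 -0.38613946  0.039     ]
0.58 [340.2, 55.7] [ 0.40367106 -0.38295213  0.039     ]
tcp [ 0.4283 -0.1927  0.2879] ydir -149.1 q7 -2.26 shift [ 0.008  0.043 -0.048] turn 0.01 alt -1.99
```

View pics/w8.png

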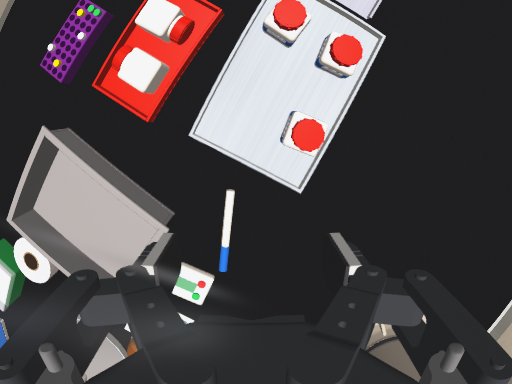

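Both rejects lie in the red tray at (140, 70) and (165, 20). The three labelled jars stand at (307, 135), (346, 50) and (288, 16). Next I'll estimate their yaw.

Run:
```python
from h import *
p=grab('wrist');print(p['eye'])
# rectified top view at z=.054 , 1mm/px
xs=np.arange(350,560);ys=np.arange(-440,-210)
A=R.from_rotvec(p['attitude']).as_matrix();K=p['intrinsics']
X,Y=np.meshgrid(xs/1000,ys/1000);P=(np.stack([X,Y,0*X+.054],-1)-p['eye'])@A
v=np.stack([P[...,0],-P[...,1],-P[...,2]],-1);rr=np.hypot(v[...,0],v[...,1]);th=np.arctan2(rr,v[...,2])
mx=(K[0,0]*th*v[...,0]/rr+K[0,2]).astype(np.float32);my=(K[1,1]*th*v[...,1]/rr+K[1,2]).astype(np.float32)
img=cv2.remap(p['pixels'],mx,my,cv2.INTER_LINEAR)[::-1,:,::-1]
cv2.imwrite('pics/top.png',cv2.resize(img,None,fx=2.5,fy=2.5))
```

```text
[ 0.46308551 -0.24986734  0.43121776]
```

View pics/top.png

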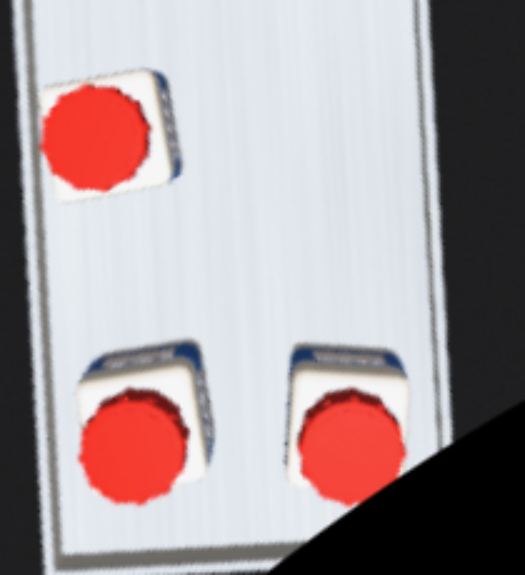

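In the rectified view (2.5 px/mm) the jar bodies are J1 (0.392, -0.265) at yaw about +7°, J2 (0.408, -0.381) at +10° and J3 (0.490, -0.383) at -6°. I'll grip all of them along y.

Emit:
apply_moves(rows=[[0,0,0,0,0,-0.11],[0,0,0,0,0,-0.22],[0,0,0,0,0,-0.33],[0,0,0,0,0,-0.44],[0,0,0,0,0,-0.55]], claw=0.76)

```text
clock: 31.08
tcp_pos: [0.4282, -0.1925, 0.2879]
orientation: [3.131, -0.254, -0.001]
contact_force: [0.8, -0.3, 0.3]
grip_width: 0.0648
gripper_force: 0.0
```

Emit:
apply_moves(rows=[[0,0,0,0,0,-0.11],[0,0,0,0,0,-0.184],[0,0,0,0,0,-0.184],[0,0,0,0,0,-0.184]])

```text
clock: 31.58
tcp_pos: [0.4282, -0.1925, 0.288]
orientation: [3.136, 0.186, -0.0]
contact_force: [-0.2, -0.0, -0.8]
grip_width: 0.0646
gripper_force: 0.0
```

Run:
```python
from h import *
go(.392,-.2655,.12,97)
```

```text
tcp [ 0.4282 -0.1925  0.288 ] ydir -83.2 q7 -1.11 shift [-0.178  0.273  0.672] turn -0.002 alt 1.998
```

Emit:
apply_moves(rows=[[-0.06,0.1,0.1,0,0,0],[-0.12,0.2,0.25,0,0,0],[-0.178,0.273,0.42,0,0,0],[-0.178,0.273,0.58,0,0,0],[-0.178,0.273,0.6,0,0,0]])

```text
clock: 32.2
tcp_pos: [0.3904, -0.2649, 0.1361]
orientation: [-3.134, -0.187, 0.008]
contact_force: [-0.4, 0.2, 0.6]
grip_width: 0.0649
gripper_force: 0.0
```

Run:
```python
from h import *
p=grab('wrist');save(p,'w9');caps(p,.074)
go(.392,-.2655,.034,97)
```

```text
cap [399. 201.] world 408 -380 r 23.3
cap [250. 206.] world 392 -265 r 21.5
cap [413.  99.] world 488 -381 r 23.5
cap [351.   7.] world 553 -316 r 24.6
tcp [ 0.3915 -0.2652  0.1371] ydir -83.1 q7 -0.75 shift [0.003 0.002 0.412] turn -0.001 alt 1.999
```

View pics/w9.png

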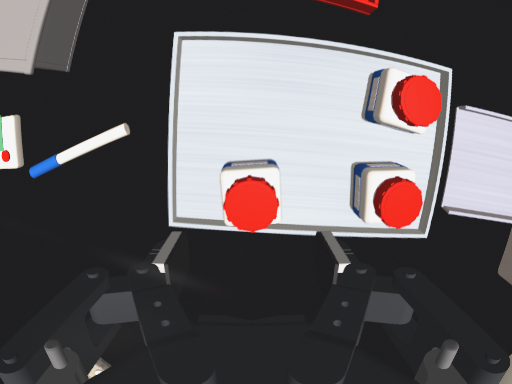

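J1 at (250, 200) is centred and square to the fingers. I'll descend and grip it.

Emit:
apply_moves(rows=[[0.002,0,0.1,0,0,0],[0.002,0,0.22,0,0,0],[0.002,0,0.32,0,0,0],[0.002,0,0.4,0,0,0],[0.002,0,0.412,0,0,0]])

```text
clock: 32.88
tcp_pos: [0.3938, -0.2654, 0.0356]
orientation: [-3.136, -0.191, -0.001]
contact_force: [0.3, -0.1, 0.8]
grip_width: 0.0652
gripper_force: 0.0
```

Emit:
apply_moves(rows=[[0,0,0,0,0,0],[0,0,0,0,0,0],[0,0,0,0,0,0],[0,0,0,0,0,0],[0,0,0,0,0,0]], claw=0, newtons=25)

```text
clock: 33.5
tcp_pos: [0.3939, -0.2657, 0.0364]
orientation: [3.135, 0.19, 0.004]
contact_force: [0.1, 0.8, 7.8]
grip_width: 0.0479
gripper_force: 26.4
```

Emit:
apply_moves(rows=[[0,0,-0.03,0,0,0],[0,0,-0.12,0,0,0],[0,0,-0.28,0,0,0],[0,0,-0.46,0,0,0],[0,0,-0.6,0,0,0]])

```text
clock: 34.12
tcp_pos: [0.3926, -0.2658, 0.1872]
orientation: [3.135, 0.189, 0.002]
contact_force: [-0.3, 0.4, -1.9]
grip_width: 0.0474
gripper_force: 26.2
```

Run:
```python
from h import *
t=np.radians(-7.3);c=np.array([.617,.012]);u=np.array([np.cos(t),np.sin(t)])
for k in(-.065,0,.065): go(*(c+k*u),.17,82.7)
```

```text
tcp [ 0.3926 -0.2658  0.1872] ydir -83.1 q7 -0.8 shift [ 0.772 -1.059  0.069] turn 0.158 alt -1.842
tcp [ 0.3926 -0.2658  0.1872] ydir -83.1 q7 -0.8 shift [ 1.024 -0.995  0.07 ] turn 0.158 alt -1.842
tcp [ 0.3926 -0.2658  0.1872] ydir -83.1 q7 -0.8 shift [ 1.276 -0.932  0.07 ] turn 0.158 alt -1.842
```

Emit:
apply_moves(rows=[[0.05,-0.06,0,0,0,0],[0.13,-0.17,0,0,0,0],[0.22,-0.3,0,0,0,0],[0.31,-0.42,0,0,0,0],[0.4,-0.55,0,0,0,0]])

```text
clock: 34.75
tcp_pos: [0.4756, -0.1161, 0.1857]
orientation: [3.136, 0.189, 0.001]
contact_force: [1.1, -0.9, -2.0]
grip_width: 0.0476
gripper_force: 26.2
```

Emit:
apply_moves(rows=[[0.09,-0.12,0,0,0,0.05],[0.18,-0.25,0,0,0,0.1],[0.29,-0.4,0,0,0,0.158],[0.372,-0.509,0,0,0,0.158],[0.372,-0.509,0,0,0,0.158]])

```text
clock: 35.38
tcp_pos: [0.5533, 0.0239, 0.1853]
orientation: [-3.135, 0.192, -0.001]
contact_force: [-0.7, -1.5, -1.7]
grip_width: 0.0474
gripper_force: 26.2
```

Run:
```python
from h import *
p=grab('wrist');save(p,'w10');go(.5525,.020,.05,82.7)
for d in r.landmark_of(p,'tote')[:2]: print(d['conf'],at(p,d['point'],0))
for d in r.outline_of(p,'tote')[:1]:
    c=max(cv2.findContours(d['pixels'].astype(np.uint8),0,2)[0],key=cv2.contourArea)
    a=cv2.approxPolyDP(cv2.convexHull(c),6,True)[:,0]
    print([(x.tolist(),np.round(at(p,x,.07)[:2],3).tolist()) for x in a])
```

```text
tcp [0.5524 0.0216 0.1853] ydir -97.2 q7 -1.64 shift [0.001 0.006 0.541] turn 0.002 alt -1.998
0.62 [0.61563742 0.01175662 0.        ]
[([359, 0], [0.72, -0.096]), ([361, 97], [0.626, -0.085]), ([347, 245], [0.485, -0.064]), ([159, 245], [0.508, 0.121]), ([149, 158], [0.594, 0.112]), ([151, 0], [0.741, 0.092])]
```

View pics/w10.png

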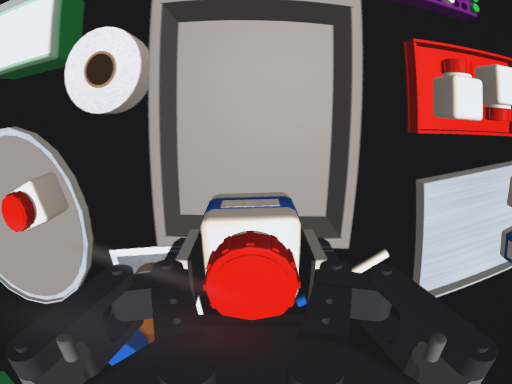

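The jar hangs upright over the near end of the tote (inner floor (180–335, 20–215)), clear of the walls. I'll lower it.

Emit:
apply_moves(rows=[[0.004,0.006,0.08,0,0,0],[0.004,0.006,0.22,0,0,0],[0.004,0.006,0.36,0,0,0],[0.004,0.006,0.48,0,0,0],[0.004,0.006,0.54,0,0,0]])

```text
clock: 36.15
tcp_pos: [0.5519, 0.0175, 0.049]
orientation: [3.134, -0.203, -0.003]
contact_force: [-0.7, 0.2, -1.3]
grip_width: 0.0472
gripper_force: 26.2
```

Emit:
apply_moves(rows=[[0,0,0.01,0,0,0],[0,0,0.02,0,0,0],[0,0,0.03,0,0,0],[0,0,0.04,0,0,0],[0,0,0.04,0,0,0]])

```text
clock: 36.78
tcp_pos: [0.5532, 0.0191, 0.0401]
orientation: [-3.135, 0.2, -0.0]
contact_force: [0.0, 0.6, -1.7]
grip_width: 0.0477
gripper_force: 26.2
```

Emit:
apply_moves(rows=[[0,0,0.006,0,0,0],[0,0,0.01,0,0,0],[0,0,0.014,0,0,0],[0,0,0.014,0,0,0]])

```text
clock: 37.28
tcp_pos: [0.5532, 0.019, 0.0375]
orientation: [-3.134, 0.2, 0.0]
contact_force: [-3.9, 0.9, 10.3]
grip_width: 0.0476
gripper_force: 27.4
```

Emit:
apply_moves(rows=[[0,0,0,0,0,0],[0,0,0,0,0,0],[0,0,0,0,0,0],[0,0,0,0,0,0]], claw=0.76)

```text
clock: 37.78
tcp_pos: [0.5532, 0.019, 0.0364]
orientation: [3.135, -0.2, -0.0]
contact_force: [0.5, -0.2, -0.2]
grip_width: 0.0648
gripper_force: 0.0
```

Emit:
apply_moves(rows=[[0,0,-0.06,0,0,0],[0,0,-0.18,0,0,0],[0,0,-0.36,0,0,0],[0,0,-0.54,0,0,0],[0,0,-0.6,0,0,0]])

```text
clock: 38.4
tcp_pos: [0.5548, 0.0188, 0.1902]
orientation: [-3.134, 0.2, -0.008]
contact_force: [-0.4, 0.2, -0.1]
grip_width: 0.0648
gripper_force: 0.0
```

Run:
```python
from h import *
go(.409,-.381,.15,100)
```

```text
tcp [0.5548 0.0188 0.1902] ydir -97.3 q7 -1.63 shift [-0.375  1.661  0.156] turn -0.192 alt 1.808
```

Emit:
apply_moves(rows=[[-0.04,0.17,0,0,0,0],[-0.08,0.35,0,0,0,0],[-0.12,0.53,0,0,0,0],[-0.16,0.71,0,0,0,0],[-0.19,0.84,0,0,0,0]])

```text
clock: 39.02
tcp_pos: [0.4779, -0.1852, 0.1866]
orientation: [-3.135, 0.203, 0.001]
contact_force: [0.9, 1.2, 0.0]
grip_width: 0.0643
gripper_force: 0.0
```

Emit:
apply_moves(rows=[[-0.04,0.17,0,0,0,-0.06],[-0.08,0.35,0,0,0,-0.12],[-0.12,0.53,0,0,0,-0.192],[-0.16,0.71,0.05,0,0,-0.192],[-0.186,0.82,0.12,0,0,-0.192]])

```text
clock: 39.65
tcp_pos: [0.4059, -0.3831, 0.1566]
orientation: [3.129, 0.27, 0.001]
contact_force: [0.4, 0.4, -0.7]
grip_width: 0.0649
gripper_force: 0.0
```

Run:
```python
from h import *
p=grab('wrist');save(p,'w11');caps(p,.074)
go(.409,-.381,.036,100)
```

```text
cap [253. 201.] world 406 -386 r 20.4
cap [273.  98.] world 488 -386 r 19.3
cap [218.   8.] world 557 -306 r 59.6
tcp [ 0.4031 -0.3852  0.1546] ydir -80.3 q7 -0.48 shift [ 0.028 -0.013  0.474] turn -0.004 alt 1.996
```

View pics/w11.png

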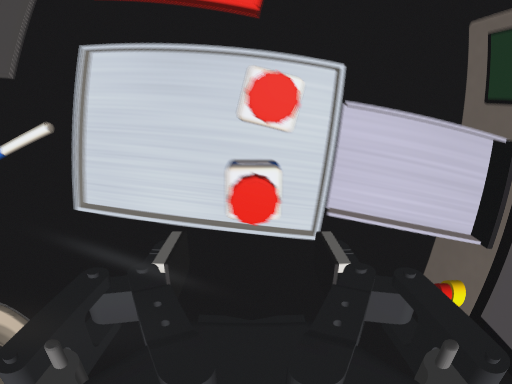

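J2 at (253, 198) is centred and square. I'll descend.

Emit:
apply_moves(rows=[[0.014,0,0.08,0,0,0],[0.014,0,0.2,0,0,0],[0.014,0,0.32,0,0,0],[0.014,0,0.4,0,0,0],[0.014,0,0.4,0,0,0]])

```text
clock: 40.33
tcp_pos: [0.4106, -0.3775, 0.0546]
orientation: [-3.126, -0.277, 0.004]
contact_force: [-1.3, -0.4, -0.5]
grip_width: 0.0652
gripper_force: 0.0
```

Run:
```python
from h import *
go(.408,-.383,.036,100)
```

```text
tcp [ 0.4106 -0.3775  0.0546] ydir -79.9 q7 -0.4 shift [-0.014  0.02   0.074] turn 0.001 alt -1.999
```

Emit:
apply_moves(rows=[[-0.008,0.012,0.03,0,0,0],[-0.008,0.012,0.06,0,0,0],[-0.008,0.012,0.074,0,0,0],[-0.008,0.012,0.074,0,0,0]])

```text
clock: 40.83
tcp_pos: [0.4092, -0.3833, 0.0379]
orientation: [-3.129, -0.273, 0.0]
contact_force: [-0.0, 0.3, 0.8]
grip_width: 0.065
gripper_force: 0.0
```

Emit:
apply_moves(rows=[[0,0,0,0,0,0],[0,0,0,0,0,0],[0,0,0,0,0,0],[0,0,0,0,0,0],[0,0,0,0,0,0]], claw=0, newtons=25)

```text
clock: 41.45
tcp_pos: [0.4096, -0.3837, 0.0384]
orientation: [3.129, 0.273, 0.001]
contact_force: [0.2, 0.2, 5.6]
grip_width: 0.0476
gripper_force: 27.2
```

Emit:
apply_moves(rows=[[0,0,-0.03,0,0,0],[0,0,-0.12,0,0,0],[0,0,-0.28,0,0,0],[0,0,-0.46,0,0,0],[0,0,-0.6,0,0,0]])

```text
clock: 42.08
tcp_pos: [0.409, -0.3833, 0.1897]
orientation: [3.13, 0.273, 0.0]
contact_force: [0.6, -0.2, -1.9]
grip_width: 0.0475
gripper_force: 26.6
```

Run:
```python
from h import *
go(.616,.012,.18,82.7)
```

```text
tcp [ 0.409  -0.3833  0.1897] ydir -80.0 q7 -0.5 shift [ 1.089 -1.414  0.039] turn 0.192 alt -1.808
```

Emit:
apply_moves(rows=[[0.06,-0.08,0,0,0,0],[0.17,-0.22,0,0,0,0],[0.28,-0.36,0,0,0,0],[0.4,-0.52,0,0,0,0],[0.52,-0.68,0,0,0,0]])

```text
clock: 42.7
tcp_pos: [0.5078, -0.1919, 0.1881]
orientation: [-3.129, -0.273, 0.001]
contact_force: [-0.2, 0.4, 0.1]
grip_width: 0.0473
gripper_force: 26.6
```

Emit:
apply_moves(rows=[[0.13,-0.17,0,0,0,0.06],[0.27,-0.35,0,0,0,0.12],[0.41,-0.53,0,0,0,0.192],[0.51,-0.66,0,0,0,0.192],[0.57,-0.734,0,0,0,0.192]])

```text
clock: 43.32
tcp_pos: [0.6165, 0.0147, 0.1876]
orientation: [-3.135, 0.195, 0.002]
contact_force: [-0.7, -0.2, -0.5]
grip_width: 0.0472
gripper_force: 26.6
```

Emit:
apply_moves(rows=[[0,0,0,0,0,0],[0,0,0,0,0,0]])

```text
clock: 43.58
tcp_pos: [0.6155, 0.0095, 0.1881]
orientation: [3.134, -0.204, -0.001]
contact_force: [-0.3, 0.6, -0.4]
grip_width: 0.0473
gripper_force: 26.6
```

Run:
```python
from h import *
go(.616,.012,.04,82.7)
p=grab('wrist');save(p,'w12');caps(p,.075)
```

```text
tcp [0.6155 0.0095 0.1881] ydir -97.4 q7 -1.56 shift [ 0.001 -0.011  0.592] turn -0.002 alt 1.998
cap [ 27. 262.] world 555 297 r 31.4
cap [251. 271.] world 523 21 r 54.1
cap [458. 135.] world 642 -218 r 95.3
```

Emit:
apply_moves(rows=[[0.01,-0.006,0.08,0,0,0],[0.01,-0.006,0.22,0,0,0],[0.01,-0.006,0.36,0,0,0],[0.01,-0.006,0.48,0,0,0],[0.01,-0.006,0.54,0,0,0]])

```text
clock: 44.25
tcp_pos: [0.6173, 0.0123, 0.0504]
orientation: [3.134, -0.202, -0.006]
contact_force: [-0.2, 0.3, -1.7]
grip_width: 0.0473
gripper_force: 26.6
```

Emit:
apply_moves(rows=[[0,0,0.01,0,0,0],[0,0,0.02,0,0,0],[0,0,0.03,0,0,0],[0,0,0.04,0,0,0],[0,0,0.04,0,0,0]])

```text
clock: 44.88
tcp_pos: [0.619, 0.0133, 0.0432]
orientation: [-3.135, 0.2, -0.0]
contact_force: [0.0, -0.0, -1.0]
grip_width: 0.0475
gripper_force: 26.6
```

Emit:
apply_moves(rows=[[0,0,0.006,0,0,0],[0,0,0.01,0,0,0],[0,0,0.014,0,0,0],[0,0,0.014,0,0,0]])

```text
clock: 45.38
tcp_pos: [0.619, 0.0131, 0.0395]
orientation: [3.135, -0.2, -0.0]
contact_force: [-0.4, -1.0, -0.5]
grip_width: 0.0472
gripper_force: 26.6
```

Emit:
apply_moves(rows=[[0,0,0.004,0,0,0],[0,0,0.008,0,0,0],[0,0,0.008,0,0,0]])

```text
clock: 45.75
tcp_pos: [0.6191, 0.0131, 0.0394]
orientation: [-3.134, 0.2, -0.0]
contact_force: [-6.5, -0.2, 15.8]
grip_width: 0.0476
gripper_force: 28.5
```

Emit:
apply_moves(rows=[[0,0,0,0,0,0],[0,0,0,0,0,0],[0,0,0,0,0,0],[0,0,0,0,0,0]], claw=0.76)

```text
clock: 46.25
tcp_pos: [0.6189, 0.0132, 0.0373]
orientation: [3.135, -0.2, -0.0]
contact_force: [-0.1, -1.0, -0.4]
grip_width: 0.0648
gripper_force: 0.0
```

Emit:
apply_moves(rows=[[0,0,-0.06,0,0,0],[0,0,-0.18,0,0,0],[0,0,-0.36,0,0,0],[0,0,-0.54,0,0,0],[0,0,-0.6,0,0,0]])

```text
clock: 46.88
tcp_pos: [0.6207, 0.0128, 0.1916]
orientation: [-3.134, 0.201, -0.009]
contact_force: [0.7, 0.5, 0.3]
grip_width: 0.0651
gripper_force: 0.0
```

Run:
```python
from h import *
q=grab('scene')
for d in r.landmark_of(q,'labelled_1')[:5]: print(round(d['conf'],2),at(q,d['point'],.039))
go(.490,-.384,.15,84)
```

```text
0.79 [ 0.48533511 -0.39271866  0.039     ]
0.64 [0.61093522 0.0163555  0.039     ]
0.53 [0.55827458 0.01755475 0.039     ]
tcp [0.6201 0.0131 0.1898] ydir -97.3 q7 -1.56 shift [-0.315  1.642  0.156] turn -0.014 alt 1.986
```

Emit:
apply_moves(rows=[[-0.03,0.17,0,0,0,0],[-0.06,0.35,0,0,0,0],[-0.1,0.53,0,0,0,0],[-0.13,0.71,0,0,0,0],[-0.16,0.84,0,0,0,0]])

```text
clock: 47.6
tcp_pos: [0.5507, -0.192, 0.186]
orientation: [3.135, -0.203, -0.004]
contact_force: [0.0, -0.5, -0.2]
grip_width: 0.0647
gripper_force: 0.0
```

Emit:
apply_moves(rows=[[-0.04,0.2,0,0,0,0],[-0.08,0.4,0,0,0,-0.014],[-0.12,0.6,0,0,0,-0.014],[-0.155,0.8,0.06,0,0,-0.014],[-0.155,0.8,0.1,0,0,-0.014]])

```text
clock: 48.22
tcp_pos: [0.4847, -0.3878, 0.1608]
orientation: [3.135, -0.178, -0.005]
contact_force: [0.7, 0.7, -0.5]
grip_width: 0.0649
gripper_force: 0.0
```

Emit:
apply_moves(rows=[[0,0,0,0,0,0],[0,0,0,0,0,0]])

```text
clock: 48.48
tcp_pos: [0.4896, -0.3819, 0.162]
orientation: [-3.136, 0.162, 0.001]
contact_force: [0.4, 0.2, -0.4]
grip_width: 0.065
gripper_force: 0.0
```

Run:
```python
from h import *
p=grab('wrist');save(p,'w13');caps(p,.074)
go(.490,-.384,.036,84)
```

```text
cap [253. 199.] world 490 -384 r 21.0
cap [115.  62.] world 620 -289 r 91.1
tcp [ 0.4898 -0.382   0.1624] ydir -95.9 q7 -0.81 shift [0.002 0.008 0.506] turn 0.001 alt -1.999
```

View pics/w13.png

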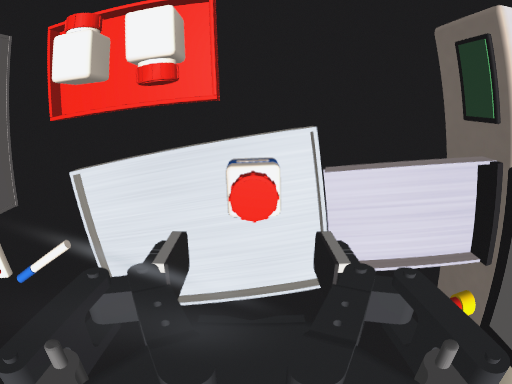

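J3, the last labelled jar, is centred at (253, 195) and square to the fingers. Both rejects lie inside the red tray. I'll descend and grip it.

Emit:
apply_moves(rows=[[0,0.008,0.1,0,0,0],[0,0.008,0.22,0,0,0],[0,0.008,0.34,0,0,0],[0,0.008,0.46,0,0,0],[0,0.008,0.504,0,0,0]])

```text
clock: 49.15
tcp_pos: [0.4888, -0.3839, 0.0353]
orientation: [-3.136, 0.162, 0.002]
contact_force: [0.3, 1.0, 0.4]
grip_width: 0.0648
gripper_force: 0.0
```

Emit:
apply_moves(rows=[[0,0,0,0,0,0],[0,0,0,0,0,0],[0,0,0,0,0,0],[0,0,0,0,0,0],[0,0,0,0,0,0]], claw=0, newtons=25)

```text
clock: 49.78
tcp_pos: [0.4887, -0.3856, 0.0368]
orientation: [3.137, -0.165, 0.001]
contact_force: [0.8, -0.1, 0.1]
grip_width: 0.0477
gripper_force: 25.8
```

Emit:
apply_moves(rows=[[0,0,-0.03,0,0,0],[0,0,-0.12,0,0,0],[0,0,-0.28,0,0,0],[0,0,-0.46,0,0,0],[0,0,-0.62,0,0,0]])

```text
clock: 50.4
tcp_pos: [0.4885, -0.3857, 0.1937]
orientation: [3.137, -0.166, 0.001]
contact_force: [0.1, -0.7, -2.2]
grip_width: 0.0473
gripper_force: 26.1
```

Run:
```python
from h import *
go(.681,.004,.19,82.7)
```

```text
tcp [ 0.4885 -0.3857  0.1937] ydir -96.1 q7 -0.82 shift [ 0.601 -1.631  0.015] turn 0.014 alt -1.986
```

Emit:
apply_moves(rows=[[0.04,-0.1,0,0,0,0],[0.1,-0.28,0,0,0,0],[0.17,-0.46,0,0,0,0],[0.23,-0.64,0,0,0,0],[0.3,-0.82,0,0,0,0]])

```text
clock: 51.02
tcp_pos: [0.5851, -0.1883, 0.1921]
orientation: [-3.137, 0.166, -0.001]
contact_force: [0.3, 0.2, -0.9]
grip_width: 0.0474
gripper_force: 26.0
```

Emit:
apply_moves(rows=[[0.07,-0.2,0,0,0,0],[0.15,-0.4,0,0,0,0.014],[0.22,-0.6,0,0,0,0.014],[0.28,-0.76,0,0,0,0.014],[0.301,-0.811,0,0,0,0.014]])

```text
clock: 51.65
tcp_pos: [0.6818, 0.0084, 0.1915]
orientation: [-3.134, 0.192, -0.0]
contact_force: [-0.2, -1.1, -1.2]
grip_width: 0.0477
gripper_force: 26.0
```

Emit:
apply_moves(rows=[[0,0,0,0,0,0],[0,0,0,0,0,0]])

```text
clock: 51.9
tcp_pos: [0.6802, 0.0015, 0.1918]
orientation: [3.134, -0.204, -0.0]
contact_force: [0.1, -0.5, -1.6]
grip_width: 0.0478
gripper_force: 26.1
```

Run:
```python
from h import *
go(.681,.004,.038,82.7)
```

```text
tcp [0.6802 0.0015 0.1918] ydir -97.5 q7 -1.52 shift [ 0.002 -0.011  0.615] turn -0.002 alt 1.998
```

Emit:
apply_moves(rows=[[0.008,-0.006,0.08,0,0,0],[0.008,-0.006,0.22,0,0,0],[0.008,-0.006,0.36,0,0,0],[0.008,-0.006,0.5,0,0,0],[0.008,-0.006,0.56,0,0,0]])

```text
clock: 52.52
tcp_pos: [0.6808, 0.0045, 0.0483]
orientation: [3.134, -0.202, -0.007]
contact_force: [0.1, 0.5, -0.9]
grip_width: 0.0478
gripper_force: 26.0
```

Emit:
apply_moves(rows=[[0,0,0.01,0,0,0],[0,0,0.02,0,0,0],[0,0,0.03,0,0,0],[0,0,0.04,0,0,0],[0,0,0.04,0,0,0]])

```text
clock: 53.15
tcp_pos: [0.6831, 0.0056, 0.0417]
orientation: [-3.135, 0.199, -0.0]
contact_force: [0.0, -0.0, -1.1]
grip_width: 0.0475
gripper_force: 26.0
```

Emit:
apply_moves(rows=[[0,0,0.006,0,0,0],[0,0,0.012,0,0,0],[0,0,0.012,0,0,0]])

```text
clock: 53.52
tcp_pos: [0.683, 0.0054, 0.0384]
orientation: [3.135, -0.2, -0.0]
contact_force: [0.3, -0.4, -1.1]
grip_width: 0.0474
gripper_force: 26.0
```

Emit:
apply_moves(rows=[[0,0,0.004,0,0,0],[0,0,0.007,0,0,0],[0,0,0.007,0,0,0]])

```text
clock: 53.9
tcp_pos: [0.6832, 0.0054, 0.0378]
orientation: [-3.135, 0.2, -0.0]
contact_force: [-2.4, 0.4, 7.3]
grip_width: 0.0479
gripper_force: 26.8
```

Emit:
apply_moves(rows=[[0,0,0,0,0,0],[0,0,0,0,0,0],[0,0,0,0,0,0],[0,0,0,0,0,0]], claw=0.76)

```text
clock: 54.4
tcp_pos: [0.683, 0.0054, 0.0367]
orientation: [3.135, -0.2, -0.0]
contact_force: [-0.4, 0.3, 0.3]
grip_width: 0.065
gripper_force: 0.0
```

Emit:
apply_moves(rows=[[0,0,-0.06,0,0,0],[0,0,-0.18,0,0,0],[0,0,-0.36,0,0,0],[0,0,-0.6,0,0,0],[0,0,-0.8,0,0,0]])

```text
clock: 55.02
tcp_pos: [0.6834, 0.005, 0.2405]
orientation: [-3.135, 0.201, -0.004]
contact_force: [1.0, -0.5, -0.4]
grip_width: 0.0647
gripper_force: 0.0
```

Emit:
apply_moves(rows=[[0,0,-0.1,0,0,0],[0,0,-0.1,0,0,0],[0,0,-0.1,0,0,0]])

```text
clock: 55.4
tcp_pos: [0.6824, 0.0055, 0.2611]
orientation: [-3.135, 0.2, 0.002]
contact_force: [-0.3, 0.0, 0.2]
grip_width: 0.065
gripper_force: 0.0
```

Run:
```python
from h import *
p=grab('scene')
cv2.imwrite('pics/final.png',cv2.resize(p['pixels'][80:300,30:430,::-1],None,fx=2,fy=2))
print(r.get_obs()['clock'])
```

```text
55.45
```

View pics/final.png

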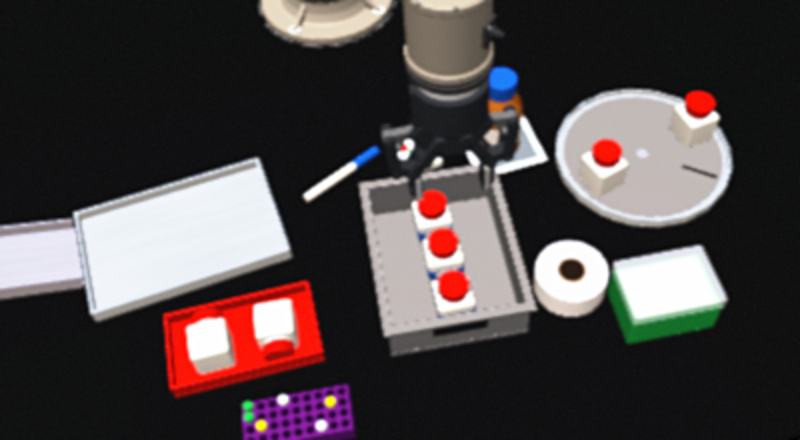

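The final picture shows three jars upright in the tote at (440, 245), both rejects in the red tray at (245, 335) and the bottle on its mat at (505, 110). The two standing jars are still on the turntable and the catch tray is empty. Nothing else appears to have moved.

```bash
python3 -c "
from bench import r
print(r.hand_in())"
```

```text
the job is handed in; nothing more can be done
None
```

The station is cleared and handed in at about 55 s: the bottle is on its mat, two tipped jars are in the reject tray, three labelled jars stand in the tote, and both standing jars are still up on the turntable.

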